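# Put three carved bamboo pieces back on their own stands

## Robot

A 7-joint arm with a two-finger parallel gripper is mounted at the origin on the work surface. World frame = base frame: x ahead of the robot, y to its left, z up, the work surface at z = 0. Lengths are in m, angles in rad, forces in N, time in s.
With the tool pointing down it reaches from about 0.425 to 0.95 m from the base axis. Payload 16.7 kg.
Tool frame: the origin (TCP) lies between the finger pads; the fingertips stand 19 mm ahead of it and the grasp point (between the pads) is the TCP; z points along the fingers, y is the line along which they close (so a half turn about z gives the same grasp; the last joint's range is limited). The gripper opens to 94 mm and grips with 3 to 60 N. Pads are 16 mm wide; open, the fingers measure 119 mm over their backs; the gripper's body (75 mm by 177 mm) begins 78 mm behind the grasp point.
Start: joints at [-1.423, 0.426, 0.074, 1.606, -0.034, 1.111, -0.067], TCP at [0.197, 0.645, 0.189] pointing down, gripper open.
Joint ranges: [-2.85, 2.85], [-0.5, 2.14], [-1.23, 1.37], [0.21, 2.46], [-1.02, 4.16], [0.16, 2.05], [-2.73, 2.73]. Speed limits (rad/s): [1.89, 1.89, 2.39, 2.39, 3.01, 3.01, 3.01].

## Interface

Orientations are given as a 3x3 rotation matrix whose columns are the frame's x, y, z axes.
In Python, from station import robot gives the robot as it stands.
- The arm moves only by the tool apply_moves, never from a script. Its argument "motion" is a list that holds one entry, the list of rows, each a list of 7 numbers: the shift along the tool's x, y, z in mm, then the turn, a rotation vector about the tool's x, y, z in rad, then the closure in counts, from 0 (fully open) to 255 (shut). In form: [[[dx, dy, dz, ax, ay, az, fingers], ...]]. A call has 1 to 10 rows; each row is the pose to reach, as a shift and turn from the pose commanded when the call began, along the tool's axes at that moment; what a row does not reach only later rows make up. A row lasts 1/12 s, in which the tool goes at most 41.7 mm and 7.16 degrees, less where a joint would pass 70% of its speed; a pose out of reach is approached as far as the arm can. A call with a gripper value outside its range is refused whole. The fingers move at their own pace and stop on an object; "force" is the grip in N (left out, the last holds). Time passes only in rows, so rows that repeat a pose let the fingers close. It gives the time, the measured TCP pose, the force, the opening and the grip force at its end, in the units of the state.
- robot.state(): the state, without advancing time (a new reading comes with each control period).
- robot.grab_frame(name): name is "scene" or "top" or "wrist"; returns a dict with "color" (400x640x3 uint8, blue, green, red), "camera_matrix" (3x3 intrinsics, pixels), "extrinsics" (4x4, takes a point from camera to world coordinates). Camera axes: x right, y down, z forward; pixel columns grow to the right and rows downward; lengths in m; the calibration is good to about 2 mm. A picture is of the moment at which its call begins. There is no depth.
- robot.sign_off(): hands the job in; it is judged then, once.
Trained networks look in the newest picture that a camera, given by its name, has taken for a name from the list of things; names that differ only in an ending like _2 or _b are one class to them, and where a whole thing is asked for, a point or a joint stands for the part that bears it (a point fixed in the world has none). Each returns a list of dicts, best first, with "conf" (0 to 1); they miss things now and then, are a little off and sometimes report something else, mostly with a low value. They report only what shows in the picture. A call takes as long as a camera call. They do not tell look-alikes from the thing itself.
- robot.spot_in(label, camera): "at" ([column, row] in pixels, amid what is visible of it).
- robot.masks_of(label, camera): "mask" (400x640 bool, what is visible of it) and "at" ([column, row] in pixels, amid what is visible of it).
The state is a dict: "t": time; "joints": joint angles; "joint_velocities": joint speeds; "effort": joint torques, N m; "ee_pos": TCP position; "ee_rot": TCP orientation; "contact_force": force on the tool from outside, world axes, zero at the start; "moment": the same for the moment, N m; "width": opening from 0.0 (shut) to 1.0 (fully open); "gripper_force": force on a finger pad.
Only numpy, scipy, OpenCV 4.12 (cv2) and the standard library are available. Lean on these libraries where they do the work, as an engineer would, in place of code of your own. Each camera call takes 0.05 s, during which the arm holds its last target. There are 200 camera calls.

## Task

Three freshly oiled bamboo carvings stand on each other's stands: put each upright on the stand shaped like its foot (pot on round, block on square, paperweight on long), centred and squared up with it. Use the black rubber mat as the free spot to park one piece meanwhile; never let a piece touch the bare desk or tip over. Leave the jar, knife and whetstone where they are, and the mat empty.

Things in the scene. Friction and masses are not known exactly. Their poses are not given: they have to be found in the camera images.
- brush_pot: Brush pot: upright round hollow bamboo tube, open at the top, 54 mm outside diameter, 75 mm high, wall 5 mm, about 90 g. Origin at the centre of its underside, z up along the tube. Starts on the square stand.
- seal_block: Seal block: square bamboo block 46 x 46 mm, 46 mm high, with a smaller square step 34 x 34 mm, 14 mm high on top (60 mm in all), about 110 g. Origin at the centre of its underside, z up, x and y along its sides. Starts on the long stand.
- paperweight: Paperweight: long bamboo bar lying flat, 92 mm (x) x 32 mm (y), 34 mm high, with a low rib 60 x 14 mm, 6 mm high along its top (40 mm in all), about 100 g. Origin at the centre of its underside, x along its length, z up. Starts on the round stand.
- round_stand: Round dark wooden disc, 104 mm diameter, 18 mm high, flat top, fixed to the desk; home of the brush pot. Origin at the centre of its underside on the desk, z up; its top is 18 mm above the origin.
- square_stand: Square dark wooden plate 86 x 86 mm, 18 mm high, flat top, fixed to the desk; home of the seal block. Origin at the centre of its underside on the desk, x and y along its sides, top 18 mm above the origin.
- long_stand: Oblong dark wooden plate 130 mm (x) x 64 mm (y), 18 mm high, flat top, fixed to the desk; home of the paperweight. Origin at the centre of its underside on the desk, x along its length, top 18 mm above the origin.
- mat: Free spot: square black rubber mat 116 x 116 mm, 8 mm thick, fixed to the desk, empty at the start. Origin at the centre of its underside on the desk, x and y along its sides, top 8 mm above the origin.
- oil_jar: Bystander: closed amber glass jar with a black cap, 48 mm diameter, 70 mm high, standing. Origin at the centre of its underside.
- knife: Bystander: carving knife lying flat, 180 mm long with a 14 mm thick bamboo handle and a steel blade. Origin on the desk under its middle, x along it towards the blade's tip.
- whetstone: Bystander: grey whetstone lying flat, 150 x 50 x 24 mm. Origin at the centre of its underside, x along its length.
Mind the look-alikes: they are no part of the job. What is shaped like the seal_block but green or pink is not meant. What is shaped like the brush_pot but turquoise is not meant.

How it is judged:
On the way:
1. one of the three carved pieces has been set down upright on the rubber mat and let go (((horizontal distance between brush_pot and mat below 0.065 m and height (world z) of brush_pot between 0.005 and 0.012 m and angle between brush_pot's own z axis and vertical below 0.1 rad and linear speed of brush_pot below 0.02 m/s and contact force between the fingers and brush_pot below 0.1 N) or (horizontal distance between seal_block and mat below 0.065 m and height (world z) of seal_block between 0.005 and 0.012 m and angle between seal_block's own z axis and vertical below 0.1 rad and linear speed of seal_block below 0.02 m/s and contact force between the fingers and seal_block below 0.1 N) or (horizontal distance between paperweight and mat below 0.065 m and height (world z) of paperweight between 0.005 and 0.012 m and angle between paperweight's own z axis and vertical below 0.1 rad and linear speed of paperweight below 0.02 m/s and contact force between the fingers and paperweight below 0.1 N))), for 0.2 s.
At the end, for the whole second after the job is handed in: Pot on round stand, block on square stand, paperweight on long stand: each at rest, upright within 0.1 rad, on the stand's top within 4 mm, centre within 12 mm of the stand's; sides of block and paperweight parallel to their stand's within 0.2 rad (horizontal distance between brush_pot and round_stand below 0.012 m and height (world z) of brush_pot between 0.014 and 0.022 m and angle between each of brush_pot, seal_block, paperweight's own z axis and vertical below 0.1 rad and linear speed of each of brush_pot, seal_block, paperweight below 0.02 m/s and angular speed of each of brush_pot, seal_block, paperweight below 0.2 rad/s and horizontal distance between seal_block and square_stand below 0.012 m and height (world z) of seal_block between 0.014 and 0.022 m and horizontal distance between paperweight and long_stand below 0.012 m and height (world z) of paperweight between 0.014 and 0.022 m and angle between the x axis of paperweight and the x axis of long_stand, either way round below 0.2 rad and (angle between the x axis of seal_block and the x axis of square_stand, either way round below 0.2 rad or angle between the x axis of seal_block and the y axis of square_stand, either way round below 0.2 rad)); the robot touches nothing.
It fails at once if a carved piece touches the bare desk or is tipped over (height (world z) of any of brush_pot, seal_block, paperweight below 0.004 m or angle between any of brush_pot, seal_block, paperweight's own z axis and vertical above 0.6 rad).
It fails at once if the jar, the knife or the whetstone is moved by more than 20 mm (distance of any of oil_jar, knife, whetstone from where it was at the start of the episode above 0.02 m).
It also fails if it takes over 93 s, if anything falls off the work surface, if the arm or the gripper's body presses on something with over 40 N, if the wrist force passes 120 N, or if a joint passes its speed limit or range.

## Working session

There is one attempt and no reset: what is moved stays moved. The work goes in short steps, Python scripts to look and compute and a tool call to move; the robot and the scene stay as the last step left them, time stands still between calls to the robot, and variables do not carry over. Pictures are saved under pics/ and viewed, at most 14 in all, crops included, and the job is handed in when it is done.

Besides the shell and the picture viewer there is one more tool, called after "Emit:" in YAML: its name, and indented under it one key for each argument. apply_moves: Moves the arm, as the interface text tells. Its arguments: {"type":"object","properties":{"motion":{"type":"array"},"force":{"type":"number"}},"required":["motion"]}

```bash
mkdir -p pics; cat > h.py <<'E'
import numpy as np, cv2
from station import robot
def px2w(f,uv,z):
    K=np.array(f["camera_matrix"]);T=np.array(f["extrinsics"])
    d=T[:3,:3]@np.linalg.solve(K,[uv[0],uv[1],1.]);o=T[:3,3]
    return (o+d*(z-o[2])/d[2])[:2]
E
python3 - <<'E'
from h import *
for c in("scene","top"):
    f=robot.grab_frame(c);cv2.imwrite(f"pics/{c}0.png",f["color"])
    print(c,np.round(f["extrinsics"],3).tolist(),np.round(f["camera_matrix"],1).tolist())
for n in["brush_pot","seal_block","paperweight","round_stand","square_stand","long_stand","mat","oil_jar","knife","whetstone"]:
    print(n,[(np.round(d["at"]).tolist(),round(d["conf"],2)) for d in robot.spot_in(n,"top")],)
s=robot.state();print(s["t"],np.round(s["ee_rot"],3).tolist(),s["ee_pos"],s["width"])
E
```

```text
scene [[0.169, 0.699, -0.695, 1.36], [0.986, -0.116, 0.122, -0.079], [0.005, -0.705, -0.709, 0.838], [0.0, 0.0, 0.0, 1.0]] [[483.2, 0.0, 323.2], [0.0, 483.2, 197.5], [0.0, 0.0, 1.0]]
top [[-0.0, -0.996, 0.089, 0.474], [-0.999, 0.003, 0.033, 0.05], [-0.033, -0.089, -0.995, 1.035], [0.0, 0.0, 0.0, 1.0]] [[381.5, 0.0, 322.1], [0.0, 381.5, 203.2], [0.0, 0.0, 1.0]]
brush_pot [([373.0, 290.0], 0.85), ([380.0, 241.0], 0.69), ([454.0, 200.0], 0.38)]
seal_block [([225.0, 250.0], 0.93), ([280.0, 239.0], 0.71), ([193.0, 266.0], 0.61)]
paperweight [([460.0, 196.0], 0.8)]
round_stand [([455.0, 202.0], 0.89)]
square_stand [([375.0, 250.0], 0.6)]
long_stand [([235.0, 258.0], 0.62)]
mat [([309.0, 188.0], 0.87)]
oil_jar [([310.0, 274.0], 0.65)]
knife [([236.0, 259.0], 0.68), ([367.0, 124.0], 0.51)]
whetstone [([233.0, 150.0], 0.84)]
0.6 [[-0.956, 0.292, -0.0], [0.292, 0.956, -0.0], [0.0, -0.0, -1.0]] [0.19737828 0.64545888 0.18897128] 0.9982289698399085
```

View pics/top0.png

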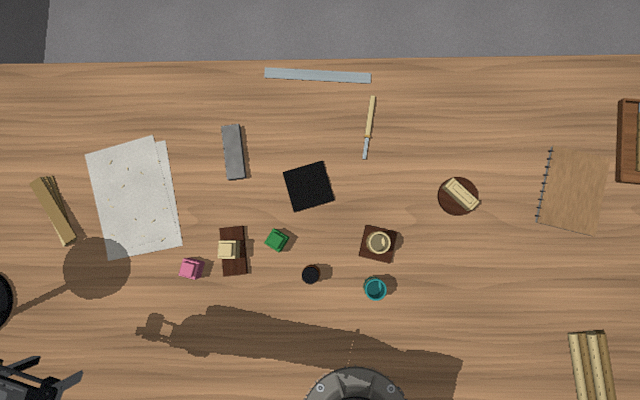

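View pics/scene0.png

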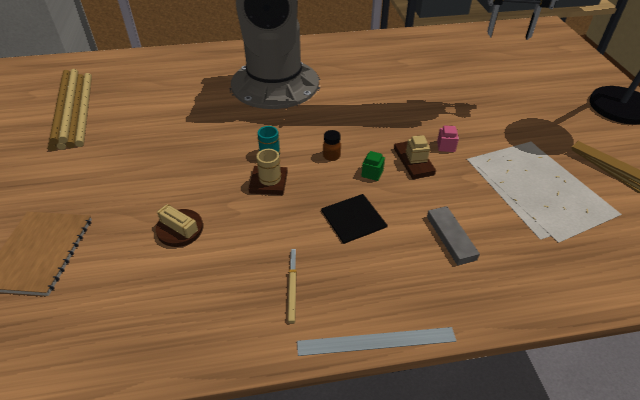

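The top view shows the bamboo block on the long stand at (228,250), with the look-alikes green (277,240) and pink (191,268). The bamboo pot is on the square stand at (378,243), with its turquoise look-alike at (375,289). The paperweight is on the round stand at (460,195), and the mat at (309,187) is empty. The pieces meant are the bamboo-coloured ones. Next I'll confirm this in a crop and fit poses from the masks.

```bash
cat >> h.py <<'E'
from scipy.optimize import minimize
def box(lx,ly,z0,z1): return np.array([[a*lx/2,b*ly/2,z] for a in(-1,1) for b in(-1,1) for z in(z0,z1)])
def cyl(d,z0,z1): return np.array([[d/2*np.cos(t),d/2*np.sin(t),z] for t in np.linspace(0,2*np.pi,40) for z in(z0,z1)])
M={"brush_pot":[cyl(.054,0,.075)],"seal_block":[box(.046,.046,0,.046),box(.034,.034,.046,.06)],
"paperweight":[box(.092,.032,0,.034),box(.06,.014,.034,.04)],"round_stand":[cyl(.104,0,.018)],
"square_stand":[box(.086,.086,0,.018)],"long_stand":[box(.13,.064,0,.018)],"mat":[box(.116,.116,0,.008)],"oil_jar":[cyl(.048,0,.07)]}
S=4
def sil(f,name,p,z):
    K=np.array(f["camera_matrix"]);T=np.linalg.inv(np.array(f["extrinsics"]));im=np.zeros((400*S,640*S),np.uint8)
    c,s=np.cos(p[2]),np.sin(p[2])
    for P in M[name]:
        W=np.c_[P[:,0]*c-P[:,1]*s+p[0],P[:,0]*s+P[:,1]*c+p[1],P[:,2]+z]
        q=(W@T[:3,:3].T+T[:3,3])@K.T;q=q[:,:2]/q[:,2:]
        cv2.fillConvexPoly(im,cv2.convexHull(((q+.5)*S*16).astype(np.int32)),1,shift=4)
    return cv2.resize(im.astype(np.float32),(640,400),interpolation=cv2.INTER_AREA)
def fit(views,name,p0,z,yaws=(0,),over=None):
    """views: list of (frame, mask, ignore-mask)"""
    def cost(v):
        e=0
        for f,m,ig in views:
            r=sil(f,name,[v[0]/1e3,v[1]/1e3,v[2]/20],z)
            e+=(np.abs(r-m)*~ig).sum()/max(m.sum(),1)
        return e
    best=None
    for y in yaws:
        r=minimize(cost,[p0[0]*1e3,p0[1]*1e3,y*20],method="Nelder-Mead",options=dict(initial_simplex=np.array([p0[0]*1e3,p0[1]*1e3,y*20])+np.array([[0,0,0],[8,0,0],[0,8,0],[0,0,4.]]),maxiter=90,xatol=.1,fatol=1e-4))
        if best is None or r.fun<best.fun:best=r
    return best.x[0]/1e3,best.x[1]/1e3,best.x[2]/20,best.fun
E
cat > m.py <<'E'
from h import *
import sys
f={c:robot.grab_frame(c) for c in("top","scene")}
crop=cv2.resize(f["top"]["color"][170:310,170:490],None,fx=2.5,fy=2.5,interpolation=cv2.INTER_CUBIC);cv2.imwrite("pics/crop0.png",crop)
G=dict(brush_pot=((378,243),.093),seal_block=((228,250),.078),paperweight=((460,195),.058),round_stand=((459,196),.018),square_stand=((378,244),.018),long_stand=((233,251),.018),mat=((309,187),.008),oil_jar=((310,274),.07))
mk={}
near={}
for n,(uv,z) in G.items():
    w=px2w(f["top"],uv,z);near[n]=w
    for c in f:
        T=np.linalg.inv(np.array(f[c]["extrinsics"]));q=np.array(f[c]["camera_matrix"])@(T[:3,:3]@[*w,z*.7]+T[:3,3]);q=q[:2]/q[2]
        ds=[d for d in robot.masks_of(n,c) if np.hypot(*(np.array(d["at"])-q))<22]
        if ds: mk[n,c]=ds[0]["mask"];print(n,c,np.round(ds[0]["at"]),np.round(q),ds[0]["conf"],ds[0]["mask"].sum())
on=dict(round_stand="paperweight",square_stand="brush_pot",long_stand="seal_block")
for n in G:
    V=[]
    for c in f:
        if (n,c) in mk:
            ig=np.zeros((400,640),bool)
            if n in on and (on[n],c) in mk: ig=cv2.dilate(mk[on[n],c].astype(np.uint8),np.ones((3,3)))>0
            V.append((f[c],mk[n,c].astype(np.float32),ig))
    z=.018 if n in on.values() else 0
    for W in ([V] if len(V)<2 else [V,V[:1],V[1:]]):
        print(n,np.round(fit(W,n,near[n],z,[0] if n in("brush_pot","round_stand","oil_jar") else ([0,.4,.8,1.2] if n in("seal_block","square_stand","mat") else [0,.5,1,1.5,2,2.6])),4))
E
time python3 m.py
```

```text
brush_pot scene [269. 166.] [269. 162.] 0.64 710
seal_block top [225. 251.] [231. 250.] 0.62 355
seal_block scene [418. 152.] [414. 145.] 0.94 531
paperweight top [460. 192.] [458. 196.] 0.61 568
paperweight scene [179. 221.] [179. 215.] 0.7 727
round_stand top [451. 202.] [458. 196.] 0.85 582
round_stand scene [181. 235.] [177. 225.] 0.7 738
square_stand top [374. 252.] [378. 244.] 0.74 621
square_stand scene [266. 189.] [267. 177.] 0.56 581
long_stand top [241. 254.] [234. 251.] 0.81 842
long_stand scene [414. 164.] [412. 156.] 0.68 608
mat top [307. 188.] [309. 187.] 0.59 1875
mat scene [354. 217.] [351. 214.] 0.65 1886
oil_jar top [312. 272.] [311. 273.] 0.8 311
oil_jar scene [332. 144.] [331. 140.] 0.72 474
brush_pot [ 0.4647 -0.0573 -0.0075  0.1061]
seal_block [0.4439 0.3274 1.5868 0.3287]
seal_block [0.4428 0.3261 0.0272 0.1604]
seal_block [ 0.4481  0.3276 -0.1118  0.0858]
paperweight [ 0.5872 -0.2768  0.7779  0.2446]
paperweight [ 0.5857 -0.277   0.7974  0.0771]
paperweight [ 0.5904 -0.2763  0.7371  0.1188]
round_stand [ 0.5849 -0.2772  0.0923  0.2936]
round_stand [ 0.5846 -0.2792  0.0853  0.1579]
round_stand [ 0.5853 -0.2769 -0.0534  0.1256]
square_stand [ 0.458  -0.0628 -0.2196  0.9682]
square_stand [ 0.4569 -0.0641 -0.232   0.7842]
square_stand [ 0.4616 -0.0616 -0.2331  0.069 ]
long_stand [0.4401 0.3235 0.0906 0.2273]
long_stand [0.4382 0.322  0.105  0.0932]
long_stand [0.4424 0.3246 0.0888 0.0727]
mat [0.6166 0.1231 0.2776 0.1304]
mat [0.6133 0.1218 0.2844 0.041 ]
mat [0.6179 0.1237 0.2823 0.0538]
oil_jar [0.3807 0.112  0.2884 0.3301]
oil_jar [0.3802 0.1111 0.1068 0.1023]
oil_jar [0.3845 0.1131 0.1151 0.1675]
real	0m52.777s
user	1m30.731s
sys	0m36.234s
```

View pics/crop0.png

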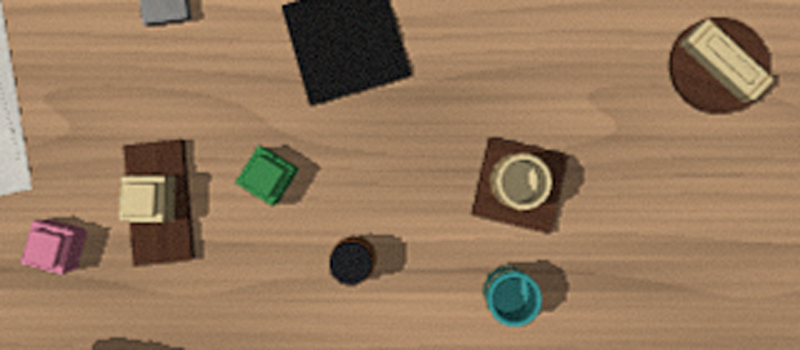

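The crop confirms the bamboo pieces: block at (145,198), pot at (521,182), paperweight at (728,62). The green, pink and turquoise ones are decoys. The fits agree to a few mm. I'll move towards the pot first.

```bash
cat > g.py <<'E'
from h import *
import sys
# usage: g.py x y z psi(deg, heading of tool y axis, mod 180)
s=robot.state();R=np.array(s["ee_rot"]);p=np.array(s["ee_pos"])
cur=np.arctan2(R[1,1],R[0,1])
def rel(x,y,z,psi=None):
    d=R.T@(np.array([x,y,z])-p)*1e3
    a=0 if psi is None else -((np.radians(psi)-cur+np.pi/2)%np.pi-np.pi/2)
    return np.round(d,1).tolist(),round(a,3)
if __name__=="__main__":
    print("t",round(s["t"],2),"p",np.round(p,4),"psi",round(np.degrees(cur),1),"zax",np.round(R[:,2],3),"w",round(s["width"],3),"gf",round(s["gripper_force"],1),"j7",round(s["joints"][6],2))
    for a in sys.argv[1:]:
        print(a,*rel(*[float(v) for v in a.split(",")]))
E
python3 g.py .52,.25,.189 .465,-.057,.189
```

```text
t 1.5 p [0.1974 0.6454 0.189 ] psi 73.0 zax [-0. -0. -1.] w 1.001 gf 0.0 j7 -0.07
.52,.25,.189 [-424.1, -283.8, -0.0] 0
.465,-.057,.189 [-461.4, -593.4, -0.0] 0
```

Emit:
apply_moves:
  motion:
    - [[-424,-284,0,0,0,0,0],[-424,-284,0,0,0,0,0],[-424,-284,0,0,0,0,0],[-424,-284,0,0,0,0,0],[-424,-284,0,0,0,0,0],[-424,-284,0,0,0,0,0],[-424,-284,0,0,0,0,0],[-424,-284,0,0,0,0,0],[-424,-284,0,0,0,0,0],[-424,-284,0,0,0,0,0]]

```text
t: 2.33
ee_pos: [0.4616, 0.3207, 0.1893]
ee_rot: [[-0.956, 0.292, 0.0], [0.292, 0.956, 0.001], [-0.0, 0.001, -1.0]]
contact_force: [1.4, 0.7, -0.5]
width: 0.997
gripper_force: 0.0
```

```bash
python3 g.py .465,-.057,.189
```

```text
t 2.33 p [0.4616 0.3207 0.1893] psi 73.0 zax [ 0.     0.001 -1.   ] w 0.997 gf 0.0 j7 0.62
.465,-.057,.189 [-113.7, -360.2, 0.1] 0
```

```bash
python3 - <<'E'
from h import *
f=robot.grab_frame("wrist");cv2.imwrite("pics/w0.png",f["color"])
print(np.round(f["extrinsics"],3).tolist(),np.round(f["camera_matrix"],1).tolist())
import pickle;pickle.dump(f,open("w0.pkl","wb"))
mm={}
for n in("seal_block","long_stand"):
    mm[n]=robot.masks_of(n,"wrist");print(n,[(np.round(d["at"]),d["conf"],d["mask"].sum()) for d in mm[n]])
pickle.dump(mm,open("w0m.pkl","wb"))
E
```

```text
[[0.292, 0.925, 0.241, 0.392], [0.956, -0.283, -0.073, 0.342], [0.001, 0.252, -0.968, 0.386], [0.0, 0.0, 0.0, 1.0]] [[339.9, 0.0, 319.5], [0.0, 339.9, 203.2], [0.0, 0.0, 1.0]]
seal_block [(array([406.,  88.]), 0.96, np.int64(2748)), (array([320., 173.]), 0.6, np.int64(2430)), (array([219., 219.]), 0.6, np.int64(2103))]
long_stand [(array([314., 142.]), 0.77, np.int64(4550))]
```

View pics/w0.png

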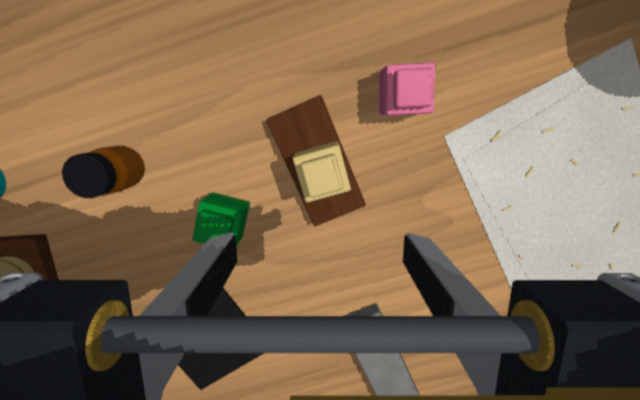

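The wrist view shows the bamboo block at (320,173) on the long stand at (314,160). Green is at (220,217) and pink at (408,89). I'll fit both from this view and carry on to the pot.

```bash
cat > wf.py <<'E'
from h import *
# wf(frame, masks, name, near_xy, z, yaws, onpiece)
def pick(f,ds,name,p,z):
    T=np.linalg.inv(np.array(f["extrinsics"]));h=max(P[:,2].max() for P in M[name])
    q=np.array(f["camera_matrix"])@(T[:3,:3]@[p[0],p[1],z+h*.7]+T[:3,3]);q=q[:2]/q[2]
    ds=[d for d in ds if np.hypot(*(np.array(d["at"])-q))<45]
    return ds[0]["mask"] if ds else None
def wf(f,m,name,p,z,yaws,pm=None):
    ig=np.zeros((400,640),bool) if pm is None else cv2.dilate(pm.astype(np.uint8),np.ones((5,5)))>0
    return np.round(fit([(f,m.astype(np.float32),ig)],name,p,z,yaws),4)
def run(items,cam="wrist"):
    """items: (name,p,z,yaws,index_of_piece or None)"""
    f=robot.grab_frame(cam);cv2.imwrite("pics/last.png",f["color"])
    ms=[pick(f,robot.masks_of(n,cam),n,p,z) for n,p,z,y,o in items]
    for (n,p,z,y,o),m in zip(items,ms):
        if m is None: print(n,"none");continue
        print(n,wf(f,m,n,p,z,y,None if o is None else ms[o]))
E
python3 - <<'E'
from wf import *
import pickle
f=pickle.load(open("w0.pkl","rb"));mm=pickle.load(open("w0m.pkl","rb"))
b=pick(f,mm["seal_block"],"seal_block",(.444,.327),.018);s=pick(f,mm["long_stand"],"long_stand",(.44,.3235),0)
print(wf(f,b,"seal_block",(.444,.327),.018,[0,.3]));print(wf(f,s,"long_stand",(.44,.3235),0,[.1],b))
E
```

```text
[ 0.4459  0.328  -0.019   0.033 ]
[0.4411 0.3247 0.1077 0.0317]
```

Emit:
apply_moves:
  motion:
    - [[-114,-360,0,0,0,0,0],[-114,-360,0,0,0,0,0],[-114,-360,0,0,0,0,0],[-114,-360,0,0,0,0,0],[-114,-360,0,0,0,0,0],[-114,-360,0,0,0,0,0],[-114,-360,0,0,0,0,0],[-114,-360,0,0,0,0,0],[-114,-360,0,0,0,0,0],[-114,-360,0,0,0,0,0]]

```text
t: 3.32
ee_pos: [0.4639, -0.061, 0.1895]
ee_rot: [[-0.955, 0.298, 0.001], [0.298, 0.955, -0.001], [-0.001, -0.0, -1.0]]
contact_force: [-0.1, -1.0, -1.2]
width: 1.001
gripper_force: 0.0
```

```bash
python3 - <<'E'
from wf import *
run([("brush_pot",(.465,-.057),.018,[0],None),("square_stand",(.4605,-.062),0,[-.23],0)])
E
python3 g.py
```

```text
brush_pot [ 0.4636 -0.0574  0.2515  0.0357]
square_stand [ 0.46   -0.0624 -0.2367  0.0448]
t 3.47 p [ 0.4645 -0.0545  0.1891] psi 73.0 zax [ 0.  0. -1.] w 1.0 gf 0.0 j7 1.31
```

```bash
python3 g.py .4636,-.0574,.068
```

```text
t 3.47 p [ 0.4645 -0.0545  0.1891] psi 73.0 zax [ 0.  0. -1.] w 1.0 gf 0.0 j7 1.31
.4636,-.0574,.068 [0.0, -3.1, 121.1] 0
```

Emit:
apply_moves:
  motion:
    - [[0,-3,30,0,0,0,0],[0,-3,65,0,0,0,0],[0,-3,95,0,0,0,0],[0,-3,115,0,0,0,0],[0,-3,121,0,0,0,0],[0,-3,121,0,0,0,0],[0,-3,121,0,0,0,255],[0,-3,121,0,0,0,255],[0,-3,121,0,0,0,255],[0,-3,121,0,0,0,255]]
  force: 25

```text
t: 4.3
ee_pos: [0.4642, -0.0578, 0.069]
ee_rot: [[-0.956, 0.292, 0.002], [0.292, 0.956, 0.001], [-0.002, 0.001, -1.0]]
contact_force: [-0.4, 0.6, -0.0]
width: 0.749
gripper_force: 0.0
```

```bash
python3 g.py
```

```text
t 4.3 p [ 0.4642 -0.0578  0.069 ] psi 73.0 zax [ 0.002  0.001 -1.   ] w 0.749 gf 0.0 j7 1.46
```

Emit:
apply_moves:
  motion:
    - [[0,0,0,0,0,0,255],[0,0,0,0,0,0,255],[0,0,0,0,0,0,255],[0,0,0,0,0,0,255],[0,0,0,0,0,0,255],[0,0,0,0,0,0,255],[0,0,-2,0,0,0,255],[0,0,-6,0,0,0,255]]

```text
t: 4.97
ee_pos: [0.4631, -0.0581, 0.0738]
ee_rot: [[-0.956, 0.293, -0.001], [0.293, 0.956, -0.0], [0.001, -0.001, -1.0]]
contact_force: [0.3, -0.3, -0.8]
width: 0.563
gripper_force: 25.0
```

```bash
python3 g.py .4636,-.0574,.16 .6155,.123,.16 
```

```text
t 4.97 p [ 0.4631 -0.0581  0.0738] psi 73.0 zax [-0.001 -0.    -1.   ] w 0.563 gf 25.0 j7 1.45
.4636,-.0574,.16 [-0.2, 0.8, -86.2] 0
.6155,.123,.16 [-92.7, 217.7, -86.4] 0
```

Emit:
apply_moves:
  motion:
    - [[0,0,-20,0,0,0,255],[0,0,-50,0,0,0,255],[-2,5,-75,0,0,0,255],[-11,25,-86,0,0,0,255],[-23,55,-86,0,0,0,255],[-38,90,-86,0,0,0,255],[-54,126,-86,0,0,0,255],[-69,162,-86,0,0,0,255],[-82,192,-86,0,0,0,255],[-90,211,-86,0,0,0,255]]

```text
t: 5.8
ee_pos: [0.6127, 0.1208, 0.1597]
ee_rot: [[-0.957, 0.29, -0.0], [0.29, 0.957, 0.0], [0.0, 0.0, -1.0]]
contact_force: [-0.5, 0.5, -1.5]
width: 0.558
gripper_force: 25.0
```

```bash
python3 g.py .6155,.123,.062 
```

```text
t 5.8 p [0.6127 0.1208 0.1597] psi 73.1 zax [-0.  0. -1.] w 0.558 gf 25.0 j7 1.15
.6155,.123,.062 [-2.1, 2.9, 97.7] 0
```

Emit:
apply_moves:
  motion:
    - [[-2,2,15,0,0,0,255],[-2,2,40,0,0,0,255],[-2,2,65,0,0,0,255],[-2,2,82,0,0,0,255],[-2,2,91,0,0,0,255],[-2,2,96,0,0,0,255],[-2,2,99,0,0,0,255],[-2,2,100,0,0,0,255],[-2,2,100,0,0,0,255]]

```text
t: 6.55
ee_pos: [0.6142, 0.1188, 0.0607]
ee_rot: [[-0.956, 0.293, 0.001], [0.293, 0.956, 0.0], [-0.001, 0.001, -1.0]]
contact_force: [0.2, 0.7, -0.0]
width: 0.563
gripper_force: 25.0
```

```bash
python3 - <<'E'
from h import *
f=robot.grab_frame("scene");cv2.imwrite("pics/s1.png",cv2.resize(f["color"][130:280,230:460],None,fx=3,fy=3))
E
python3 g.py
```

```text
t 6.6 p [0.6142 0.1189 0.0608] psi 73.0 zax [ 0.001  0.    -1.   ] w 0.559 gf 25.0 j7 1.2
```

View pics/s1.png

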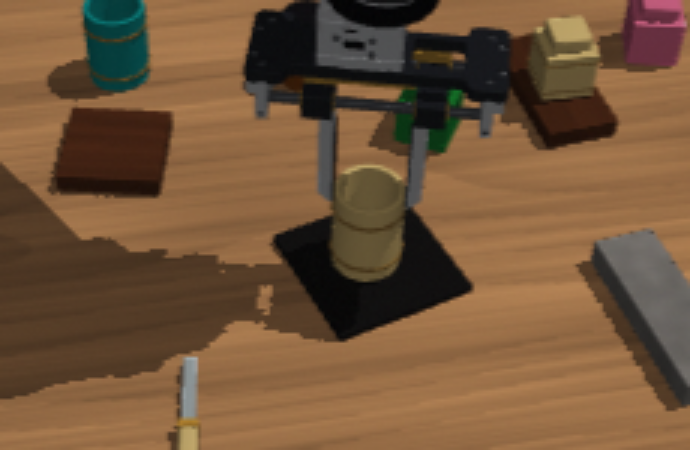

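The pot hangs upright just over the mat, with its base at about (368,270) in the crop. I'll lower it the last 2 mm, release, and rise.

Emit:
apply_moves:
  motion:
    - [[0,0,2,0,0,0,255],[0,0,2,0,0,0,255],[0,0,2,0,0,0,0],[0,0,2,0,0,0,0],[0,0,2,0,0,0,0],[0,0,2,0,0,0,0],[0,0,2,0,0,0,0],[0,0,-15,0,0,0,0],[0,0,-55,0,0,0,0],[0,0,-90,0,0,0,0]]

```text
t: 7.43
ee_pos: [0.613, 0.1183, 0.1507]
ee_rot: [[-0.956, 0.293, -0.002], [0.293, 0.956, -0.001], [0.001, -0.002, -1.0]]
contact_force: [0.3, -0.0, -0.1]
width: 0.999
gripper_force: 0.0
```

```bash
python3 - <<'E'
from wf import *
run([("brush_pot",(.614,.119),.008,[0],None)])
run([("brush_pot",(.614,.119),.008,[0],None)],"scene")
E
python3 g.py .446,.328,.145,-1 .446,.328,.046,-1
```

```text
brush_pot [0.6137 0.1193 0.2003 0.0295]
brush_pot [0.617  0.1195 0.1186 0.055 ]
t 7.63 p [0.6142 0.119  0.1509] psi 73.0 zax [ 0.002  0.001 -1.   ] w 0.999 gf 0.0 j7 1.16
.446,.328,.145,-1 [222.0, 150.7, 5.8] 1.292
.446,.328,.046,-1 [222.1, 150.5, 104.8] 1.292
```

Emit:
apply_moves:
  motion:
    - [[222,151,6,0,0,1.29,0],[222,151,6,0,0,1.29,0],[222,151,6,0,0,1.29,0],[222,151,6,0,0,1.29,0],[222,151,6,0,0,1.29,0],[222,151,6,0,0,1.29,0],[222,151,6,0,0,1.29,0],[222,151,6,0,0,1.29,0],[222,151,6,0,0,1.29,0],[222,151,6,0,0,1.29,0]]

```text
t: 8.47
ee_pos: [0.4442, 0.3285, 0.1428]
ee_rot: [[-0.104, 0.995, -0.001], [0.995, 0.104, -0.002], [-0.001, -0.001, -1.0]]
contact_force: [0.8, -0.1, -0.1]
width: 1.0
gripper_force: 0.0
```

```bash
python3 - <<'E'
from wf import *
run([("seal_block",(.446,.328),.018,[0],None),("long_stand",(.441,.3245),0,[.1],0)])
E
python3 g.py .446,.328,.046,-1
```

```text
seal_block none
long_stand [0.4407 0.3249 0.1192 0.558 ]
t 8.62 p [0.445  0.3278 0.143 ] psi 6.4 zax [-0.001 -0.002 -1.   ] w 0.999 gf 0.0 j7 -0.42
.446,.328,.046,-1 [0.2, 1.1, 97.0] 0.129
```

Emit:
apply_moves:
  motion:
    - [[0,1,10,0,0,0.12,0],[0,1,40,0,0,0.13,0],[0,1,70,0,0,0.13,0],[0,1,90,0,0,0.13,0],[0,1,97,0,0,0.13,0],[0,1,97,0,0,0.13,255],[0,1,97,0,0,0.13,255],[0,1,97,0,0,0.13,255],[0,1,97,0,0,0.13,255],[0,1,97,0,0,0.13,255]]

```text
t: 9.45
ee_pos: [0.447, 0.3287, 0.048]
ee_rot: [[0.021, 1.0, 0.001], [1.0, -0.021, 0.001], [0.001, 0.001, -1.0]]
contact_force: [0.2, 0.3, 0.3]
width: 0.682
gripper_force: 0.0
```

Emit:
apply_moves:
  motion:
    - [[0,0,0,0,0,0,255],[0,0,0,0,0,0,255],[0,0,0,0,0,0,255],[0,0,0,0,0,0,255],[0,0,0,0,0,0,255],[0,0,0,0,0,0,255]]

```text
t: 9.95
ee_pos: [0.4468, 0.329, 0.0478]
ee_rot: [[0.022, 1.0, 0.0], [1.0, -0.022, 0.001], [0.001, 0.0, -1.0]]
contact_force: [-5.1, 0.7, 14.0]
width: 0.356
gripper_force: 29.9
```

```bash
python3 g.py .446,.328,.15 .46,-.0624,.15,-14.5
```

```text
t 9.95 p [0.4468 0.329  0.0478] psi -1.2 zax [ 0.     0.001 -1.   ] w 0.356 gf 29.9 j7 -0.44
.446,.328,.15 [-0.8, -0.7, -102.2] 0
.46,-.0624,.15,-14.5 [-390.8, 21.7, -102.7] 0.232
```

```bash
python3 - <<'E'
from h import *
f=robot.grab_frame("scene");a=cv2.resize(f["color"][100:190,360:480],None,fx=4,fy=4,interpolation=cv2.INTER_CUBIC)
f=robot.grab_frame("wrist");b=cv2.resize(f["color"][:,140:500],(324,360))
cv2.imwrite("pics/s2.png",np.hstack([a,b]))
s=robot.state();print(s["width"],s["gripper_force"],s["contact_force"],s["moment"])
E
```

```text
0.3608517260739989 29.910769875277765 [-3.11395586  0.35693595 14.74422542] [ 0.05510775  1.02200158 -0.00285202]
```

View pics/s2.png

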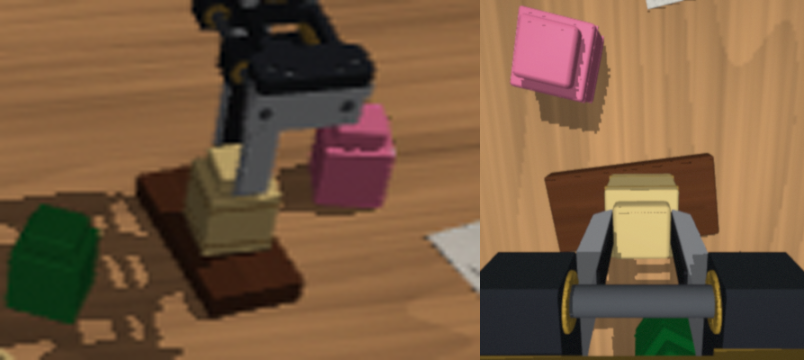

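```bash
python3 - <<'E'
from h import *
import pickle
f=pickle.load(open("w0.pkl","rb"));K=f["camera_matrix"];T=np.linalg.inv(f["extrinsics"])
R=np.array([[-0.956,0.292,0],[0.292,0.956,0.001],[0,.001,-1]]);p=np.array([.4616,.3207,.1893])
for d in(-.04,-.02,0,.019):
    print(d,[np.round((lambda q:q[:2]/q[2])(K@(T[:3,:3]@(p+R@[x,y,d])+T[:3,3]))).tolist() for y in(-.047,.047) for x in (-.008,.008)])
f=robot.grab_frame("scene");K=f["camera_matrix"];T=np.linalg.inv(f["extrinsics"])
s=robot.state();p=np.array(s["ee_pos"]);R=np.array(s["ee_rot"])
for d in(-.04,-.02,0,.019):
    print(d,[np.round((lambda q:(q[:2]/q[2]-[360,100])*4)(K@(T[:3,:3]@(p+R@[x,.017,d])+T[:3,3]))).tolist() for x in (-.008,.008)])
print(fit([(f,[m for m in robot.masks_of("seal_block","scene") if np.hypot(*(np.array(m["at"])-[418,152]))<15][0]["mask"].astype(float),np.zeros((400,640),bool))],"seal_block",(.446,.328),.018,[0]))
E
```

```text
-0.04 [[226.0, 279.0], [223.0, 250.0], [412.0, 279.0], [414.0, 250.0]]
-0.02 [[235.0, 263.0], [233.0, 236.0], [402.0, 263.0], [404.0, 236.0]]
0 [[243.0, 249.0], [242.0, 224.0], [395.0, 249.0], [396.0, 224.0]]
0.019 [[249.0, 238.0], [248.0, 215.0], [389.0, 238.0], [390.0, 215.0]]
-0.04 [[237.0, 158.0], [262.0, 155.0]]
-0.02 [[232.0, 183.0], [257.0, 181.0]]
0 [[228.0, 207.0], [252.0, 205.0]]
0.019 [[224.0, 230.0], [248.0, 228.0]]
(np.float64(0.4512664792025951), np.float64(0.32663390684017723), np.float64(-0.06157131248032003), np.float64(0.30173841059602646))
```

The crop shows the fingertips resting on the block's ledge at (250,193) and squeezing the step. So the real tips are about 16 mm behind the reported TCP, not 19 mm ahead: my grasps must go about 35 mm deeper. The block is still upright, so I'll release, rise and look again.

Emit:
apply_moves:
  motion:
    - [[0,0,-1,0,0,0,0],[0,0,-2,0,0,0,0],[0,0,-2,0,0,0,0],[0,0,-2,0,0,0,0],[0,0,-2,0,0,0,0],[0,0,-2,0,0,0,0],[0,0,-20,0,0,0,0],[0,0,-55,0,0,0,0],[0,0,-90,0,0,0,0],[0,0,-90,0,0,0,0]]

```text
t: 10.98
ee_pos: [0.4491, 0.3295, 0.1423]
ee_rot: [[0.023, 1.0, 0.004], [1.0, -0.023, 0.005], [0.005, 0.004, -1.0]]
contact_force: [0.0, 1.6, 0.2]
width: 0.995
gripper_force: 0.0
```

```bash
python3 - <<'E'
from wf import *
run([("seal_block",(.446,.328),.018,[0],None)])
run([("seal_block",(.446,.328),.018,[0],None)],"scene")
f=robot.grab_frame("wrist");cv2.imwrite("pics/w3.png",f["color"])
print([(np.round(d["at"]),d["conf"]) for d in robot.masks_of("seal_block","wrist")])
E
python3 g.py .446,.328,.018,-1
```

```text
seal_block [ 0.4472  0.3281 -0.0219  0.0315]
seal_block [-0.8529 -0.7771  0.7921  1.    ]
[(array([320., 202.]), 0.89), (array([346., 301.]), 0.86), (array([255.,  75.]), 0.85)]
t 11.28 p [0.4461 0.3277 0.1359] psi -1.3 zax [-0.001 -0.001 -1.   ] w 1.0 gf 0.0 j7 -0.53
.446,.328,.018,-1 [0.4, 0.1, 117.9] -0.005
```

View pics/w3.png

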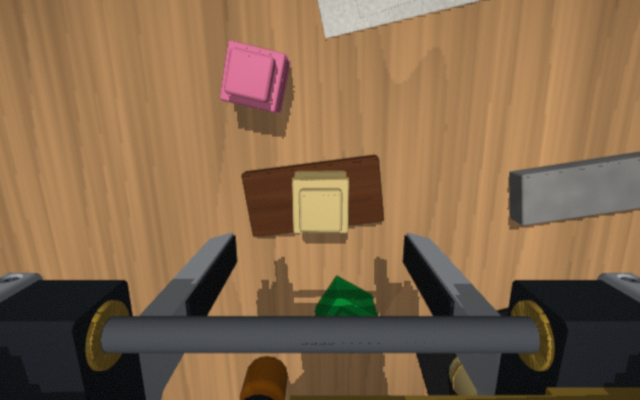

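The block stands upright and unharmed at (320,202). I'll take a deeper grasp.

Emit:
apply_moves:
  motion:
    - [[0,1,30,0,0,0,0],[0,1,65,0,0,0,0],[0,1,95,0,0,0,0],[0,1,112,0,0,0,0],[0,1,118,0,0,0,0],[0,1,118,0,0,0,255],[0,1,118,0,0,0,255],[0,1,118,0,0,0,255],[0,1,118,0,0,0,255],[0,1,118,0,0,0,255]]

```text
t: 12.12
ee_pos: [0.448, 0.3287, 0.02]
ee_rot: [[0.022, 1.0, 0.001], [1.0, -0.022, 0.001], [0.001, 0.001, -1.0]]
contact_force: [-0.3, 0.1, -0.1]
width: 0.681
gripper_force: 0.0
```

Emit:
apply_moves:
  motion:
    - [[0,0,0,0,0,0,255],[0,0,0,0,0,0,255],[0,0,0,0,0,0,255],[0,0,0,0,0,0,255],[0,0,0,0,0,0,255],[0,0,0,0,0,0,255]]

```text
t: 12.62
ee_pos: [0.4476, 0.3283, 0.0193]
ee_rot: [[0.022, 1.0, -0.0], [1.0, -0.022, 0.0], [0.0, -0.0, -1.0]]
contact_force: [-2.1, 0.1, 5.8]
width: 0.487
gripper_force: 25.0
```

```bash
python3 g.py .446,.328,.13 .46,-.0624,.13,-14.5
```

```text
t 12.62 p [0.4476 0.3283 0.0193] psi -1.3 zax [-0.  0. -1.] w 0.487 gf 25.0 j7 -0.4
.446,.328,.13 [-0.3, -1.6, -110.7] 0
.46,-.0624,.13,-14.5 [-390.3, 21.0, -110.9] 0.231
```

Emit:
apply_moves:
  motion:
    - [[0,0,-10,0,0,0,255],[0,0,-35,0,0,0,255],[0,0,-65,0,0,0,255],[-5,0,-92,0,0,0,255],[-20,1,-110,0,0,0.02,255],[-50,3,-111,0,0,0.05,255],[-85,5,-111,0,0,0.08,255],[-123,7,-111,0,0,0.1,255],[-161,9,-111,0,0,0.12,255],[-199,11,-111,0,0,0.14,255]]

```text
t: 13.45
ee_pos: [0.4538, 0.1272, 0.1305]
ee_rot: [[0.162, 0.987, 0.0], [0.987, -0.162, 0.001], [0.001, -0.0, -1.0]]
contact_force: [1.4, -1.4, -1.1]
width: 0.488
gripper_force: 25.0
```

```bash
python3 g.py .46,-.0624,.13,-14.5
```

```text
t 13.45 p [0.4538 0.1272 0.1305] psi -9.3 zax [ 0.     0.001 -1.   ] w 0.488 gf 25.0 j7 -0.37
.46,-.0624,.13,-14.5 [-186.1, 36.8, 0.4] 0.09
```

Emit:
apply_moves:
  motion:
    - [[-36,7,0,0,0,0.02,255],[-72,14,0,0,0,0.04,255],[-106,21,0,0,0,0.06,255],[-138,27,0,0,0,0.07,255],[-163,32,0,0,0,0.075,255],[-179,35,0,0,0,0.075,255],[-186,37,0,0,0,0.075,255],[-186,37,0,0,0,0.075,255],[-186,37,0,0,0,0.075,255]]

```text
t: 14.2
ee_pos: [0.4608, -0.06, 0.1301]
ee_rot: [[0.235, 0.972, -0.0], [0.972, -0.235, 0.0], [0.0, -0.0, -1.0]]
contact_force: [-0.1, 0.2, -0.8]
width: 0.488
gripper_force: 25.0
```

```bash
python3 - <<'E'
from wf import *
run([("square_stand",(.46,-.0624),0,[-.237],None)],"scene")
E
python3 g.py .46,-.0624,.0195,-13.6
```

```text
square_stand [ 0.4628 -0.0615 -0.2155  0.0585]
t 14.3 p [ 0.4608 -0.0593  0.13  ] psi -13.5 zax [-0.  0. -1.] w 0.488 gf 25.0 j7 -0.01
.46,-.0624,.0195,-13.6 [-3.2, -0.0, 110.5] 0.002
```

Emit:
apply_moves:
  motion:
    - [[-3,0,15,0,0,0,255],[-3,0,40,0,0,0,255],[-3,0,68,0,0,0,255],[-3,0,90,0,0,0,255],[-3,0,102,0,0,0,255],[-3,0,107,0,0,0,255],[-3,0,109,0,0,0,255],[-3,0,110,0,0,0,255],[-3,0,110,0,0,0,255]]

```text
t: 15.05
ee_pos: [0.4606, -0.0631, 0.0206]
ee_rot: [[0.234, 0.972, 0.001], [0.972, -0.234, 0.0], [0.0, 0.001, -1.0]]
contact_force: [0.3, -0.1, -0.6]
width: 0.49
gripper_force: 25.0
```

```bash
python3 g.py .46,-.0624,.0195,-13.6
```

```text
t 15.05 p [ 0.4606 -0.0631  0.0206] psi -13.5 zax [ 0.001  0.    -1.   ] w 0.49 gf 25.0 j7 0.23
.46,-.0624,.0195,-13.6 [0.5, -0.7, 1.1] 0.001
```

Emit:
apply_moves:
  motion:
    - [[0,0,1,0,0,0,255],[0,0,1,0,0,0,255],[0,0,1,0,0,0,0],[0,0,1,0,0,0,0],[0,0,1,0,0,0,0],[0,0,1,0,0,0,0],[0,0,1,0,0,0,0],[0,0,-20,0,0,0,0],[0,0,-60,0,0,0,0],[0,0,-100,0,0,0,0]]

```text
t: 15.88
ee_pos: [0.4587, -0.0645, 0.1204]
ee_rot: [[0.236, 0.972, -0.003], [0.972, -0.236, -0.002], [-0.003, -0.003, -1.0]]
contact_force: [0.8, 0.8, 1.0]
width: 0.988
gripper_force: 0.0
```

```bash
python3 - <<'E'
from wf import *
run([("seal_block",(.46,-.0624),.018,[-.237],None),("square_stand",(.46,-.0624),0,[-.237],0)])
E
python3 g.py .5865,-.2770,.13,135
```

```text
seal_block [ 0.4607 -0.0638 -0.2514  0.039 ]
square_stand [ 0.4591 -0.0622 -0.2331  0.0292]
t 16.03 p [ 0.4618 -0.0629  0.1222] psi -13.5 zax [ 0.005  0.002 -1.   ] w 1.001 gf 0.0 j7 0.03
.5865,-.2770,.13,135 [-179.0, 171.3, -7.7] 0.549
```

The block is placed within about 2 mm. Next, the paperweight.

Emit:
apply_moves:
  motion:
    - [[-179,171,-12,0,0,0.55,0],[-179,171,-12,0,0,0.55,0],[-179,171,-12,0,0,0.55,0],[-179,171,-12,0,0,0.55,0],[-179,171,-12,0,0,0.55,0],[-179,171,-12,0,0,0.55,0],[-179,171,-12,0,0,0.55,0],[-179,171,-12,0,0,0.55,0],[-179,171,-12,0,0,0.55,0]]

```text
t: 16.78
ee_pos: [0.5833, -0.2775, 0.1306]
ee_rot: [[0.709, 0.705, -0.002], [0.705, -0.709, 0.001], [-0.001, -0.002, -1.0]]
contact_force: [-0.3, -0.3, 0.2]
width: 1.003
gripper_force: 0.0
```

```bash
python3 - <<'E'
from wf import *
run([("paperweight",(.5865,-.277),.018,[.78],None),("round_stand",(.585,-.277),0,[0],0)])
E
python3 g.py .5865,-.277,.014,135
```

```text
paperweight [ 0.5881 -0.2753  0.7869  0.0433]
round_stand [ 0.5859 -0.2756  0.0568  0.0267]
t 16.93 p [ 0.5841 -0.276   0.1316] psi -45.0 zax [-0.     0.001 -1.   ] w 0.998 gf 0.0 j7 0.02
.5865,-.277,.014,135 [1.0, 2.6, 117.6] -0.0
```

Emit:
apply_moves:
  motion:
    - [[3,2,30,0,0,0,0],[3,2,65,0,0,0,0],[3,2,95,0,0,0,0],[3,2,112,0,0,0,0],[3,2,117,0,0,0,0],[3,2,117,0,0,0,255],[3,2,117,0,0,0,255],[3,2,117,0,0,0,255],[3,2,117,0,0,0,255],[3,2,117,0,0,0,255]]

```text
t: 17.77
ee_pos: [0.5884, -0.277, 0.0161]
ee_rot: [[0.708, 0.706, 0.002], [0.706, -0.708, -0.0], [0.001, 0.001, -1.0]]
contact_force: [0.4, 0.1, 0.8]
width: 0.681
gripper_force: 0.0
```

Emit:
apply_moves:
  motion:
    - [[0,0,0,0,0,0,255],[0,0,0,0,0,0,255],[0,0,0,0,0,0,255],[0,0,0,0,0,0,255],[0,0,0,0,0,0,255],[0,0,0,0,0,0,255],[0,0,0,0,0,0,255],[0,0,0,0,0,0,255]]

```text
t: 18.43
ee_pos: [0.5877, -0.2769, 0.015]
ee_rot: [[0.708, 0.706, -0.0], [0.706, -0.708, 0.0], [-0.0, -0.0, -1.0]]
contact_force: [-1.0, 0.1, 1.6]
width: 0.34
gripper_force: 25.0
```

```bash
python3 g.py .588,-.2755,.13 .53,.02,.14,95.5 .4408,.3248,.13,95.5
```

```text
t 18.43 p [ 0.5877 -0.2769  0.015 ] psi -45.1 zax [-0.  0. -1.] w 0.34 gf 25.0 j7 0.11
.588,-.2755,.13 [1.2, -0.8, -115.0] 0
.53,.02,.14,95.5 [168.7, -251.0, -125.0] 0.688
.4408,.3248,.13,95.5 [320.7, -529.9, -115.0] 0.688
```

Emit:
apply_moves:
  motion:
    - [[0,0,-10,0,0,0,255],[0,0,-35,0,0,0,255],[0,0,-70,0,0,0,255],[4,-7,-100,0,0,0.03,255],[14,-23,-116,0,0,0.08,255],[28,-46,-116,0,0,0.13,255],[45,-75,-116,0,0,0.18,255],[64,-106,-116,0,0,0.23,255],[83,-138,-116,0,0,0.28,255],[102,-170,-116,0,0,0.33,255]]

```text
t: 19.27
ee_pos: [0.5393, -0.0833, 0.1315]
ee_rot: [[0.9, 0.435, 0.0], [0.435, -0.9, 0.001], [0.001, -0.0, -1.0]]
contact_force: [0.7, -0.2, -1.2]
width: 0.338
gripper_force: 25.0
```

```bash
python3 g.py .4395,.3247,.13,96.4
```

```text
t 19.27 p [ 0.5393 -0.0833  0.1315] psi -64.2 zax [ 0.     0.001 -1.   ] w 0.338 gf 25.0 j7 -0.55
.4395,.3247,.13,96.4 [87.8, -410.7, 1.7] 0.339
```

Emit:
apply_moves:
  motion:
    - [[8,-36,0,0,0,0.03,255],[16,-73,0,0,0,0.07,255],[24,-111,0,0,0,0.1,255],[32,-149,0,0,0,0.14,255],[40,-187,0,0,0,0.17,255],[48,-225,0,0,0,0.2,255],[56,-263,0,0,0,0.23,255],[64,-300,0,0,0,0.26,255],[71,-334,0,0,0,0.29,255],[78,-364,0,0,0,0.31,255]]

```text
t: 20.1
ee_pos: [0.4494, 0.2794, 0.1314]
ee_rot: [[0.99, 0.143, -0.0], [0.143, -0.99, 0.001], [-0.0, -0.001, -1.0]]
contact_force: [-0.0, 0.4, -1.2]
width: 0.342
gripper_force: 25.0
```

Emit:
apply_moves:
  motion:
    - [[5,-25,0,0,0,0.02,255],[8,-40,0,0,0,0.03,255],[10,-46,0,0,0,0.03,255],[10,-46,0,0,0,0.03,255],[10,-46,0,0,0,0.03,255]]

```text
t: 20.52
ee_pos: [0.4541, 0.3226, 0.1312]
ee_rot: [[0.994, 0.113, 0.0], [0.113, -0.994, -0.0], [0.0, 0.0, -1.0]]
contact_force: [0.6, -0.4, -1.9]
width: 0.337
gripper_force: 25.0
```

```bash
python3 - <<'E'
from wf import *
run([("paperweight",(.4408,.3248),.13,[.112],None)])
E
python3 g.py .4395,.3247,.015,96.4
```

```text
paperweight [0.4541 0.323  0.1203 0.1527]
t 20.62 p [0.4541 0.3223 0.1312] psi -83.6 zax [-0.  0. -1.] w 0.338 gf 25.0 j7 -1.5
.4395,.3247,.015,96.4 [-14.2, -4.0, 116.2] 0.0
```

Emit:
apply_moves:
  motion:
    - [[-7,-2,5,0,0,0,255],[-14,-4,30,0,0,0,255],[-14,-4,62,0,0,0,255],[-14,-4,90,0,0,0,255],[-14,-4,106,0,0,0,255],[-14,-4,112,0,0,0,255],[-14,-4,115,0,0,0,255],[-14,-4,115,0,0,0,255],[-14,-4,115,0,0,0,255]]

```text
t: 21.37
ee_pos: [0.4399, 0.3263, 0.0169]
ee_rot: [[0.994, 0.113, 0.001], [0.113, -0.994, 0.001], [0.001, -0.001, -1.0]]
contact_force: [0.7, -0.8, -1.5]
width: 0.337
gripper_force: 25.0
```

```bash
python3 g.py .4395,.3247,.015,96.4; python3 -c "
from h import *
print(robot.state()['contact_force'])"
```

```text
t 21.37 p [0.4399 0.3263 0.0169] psi -83.5 zax [ 0.001  0.001 -1.   ] w 0.337 gf 25.0 j7 -1.4
.4395,.3247,.015,96.4 [-0.6, 1.5, 1.9] 0.002
[ 0.66171338 -0.84233177 -1.45164737]
```

Emit:
apply_moves:
  motion:
    - [[0,1,1,0,0,0,255],[0,1,2,0,0,0,255],[0,1,2,0,0,0,255],[0,1,2,0,0,0,0],[0,1,2,0,0,0,0],[0,1,2,0,0,0,0],[0,1,2,0,0,0,0],[0,1,-5,0,0,0,0],[0,1,-45,0,0,0,0],[0,1,-85,0,0,0,0]]

```text
t: 22.2
ee_pos: [0.4389, 0.3239, 0.1016]
ee_rot: [[0.994, 0.112, -0.002], [0.112, -0.994, -0.003], [-0.002, 0.003, -1.0]]
contact_force: [0.6, 0.2, 1.3]
width: 0.8
gripper_force: 0.0
```

```bash
python3 - <<'E'
from wf import *
run([("paperweight",(.4408,.3248),.018,[.112],None),("long_stand",(.4408,.3248),0,[.112],0)])
E
python3 g.py .6142,.119,.13
```

```text
paperweight [0.4411 0.3259 0.1265 0.035 ]
long_stand [0.4409 0.325  0.1091 0.0296]
t 22.35 p [0.4407 0.326  0.1035] psi -83.5 zax [ 0.002  0.003 -1.   ] w 0.93 gf 0.0 j7 -1.49
.6142,.119,.13 [148.9, 225.4, -26.6] 0
```

Emit:
apply_moves:
  motion:
    - [[149,226,-27,0,0,0,0],[149,226,-27,0,0,0,0],[149,226,-27,0,0,0,0],[149,226,-27,0,0,0,0],[149,226,-27,0,0,0,0],[149,226,-27,0,0,0,0],[149,226,-27,0,0,0,0],[149,226,-27,0,0,0,0],[149,226,-27,0,0,0,0]]

```text
t: 23.1
ee_pos: [0.6135, 0.1158, 0.1275]
ee_rot: [[0.994, 0.111, -0.001], [0.111, -0.994, -0.0], [-0.001, 0.0, -1.0]]
contact_force: [0.0, 0.7, -0.9]
width: 1.002
gripper_force: 0.0
```

```bash
python3 - <<'E'
from wf import *
run([("brush_pot",(.6142,.119),.008,[0],None)])
E
python3 g.py .6142,.119,.035
```

```text
brush_pot [0.6145 0.1195 0.154  0.0347]
t 23.2 p [0.6125 0.1183 0.1273] psi -83.5 zax [-0.001  0.    -1.   ] w 1.0 gf 0.0 j7 -1.13
.6142,.119,.035 [1.8, -0.5, 92.3] 0
```

Emit:
apply_moves:
  motion:
    - [[2,-1,25,0,0,0,0],[2,-1,55,0,0,0,0],[2,-1,80,0,0,0,0],[2,-1,90,0,0,0,0],[2,-1,92,0,0,0,0],[2,-1,92,0,0,0,255],[2,-1,92,0,0,0,255],[2,-1,92,0,0,0,255],[2,-1,92,0,0,0,255],[2,-1,92,0,0,0,255]]

```text
t: 24.03
ee_pos: [0.6156, 0.119, 0.0368]
ee_rot: [[0.994, 0.114, 0.001], [0.114, -0.994, 0.0], [0.001, -0.0, -1.0]]
contact_force: [-0.1, -0.1, -0.4]
width: 0.679
gripper_force: 0.0
```

Emit:
apply_moves:
  motion:
    - [[0,0,0,0,0,0,255],[0,0,0,0,0,0,255],[0,0,0,0,0,0,255],[0,0,0,0,0,0,255],[0,0,0,0,0,0,255],[0,0,0,0,0,0,255]]

```text
t: 24.53
ee_pos: [0.6154, 0.1189, 0.0363]
ee_rot: [[0.994, 0.114, 0.0], [0.114, -0.994, 0.0], [0.0, -0.0, -1.0]]
contact_force: [-0.9, 1.7, 6.5]
width: 0.571
gripper_force: 25.0
```

```bash
python3 g.py .5857,-.2762,.14
```

```text
t 24.53 p [0.6154 0.1189 0.0363] psi -83.5 zax [ 0.  0. -1.] w 0.571 gf 25.0 j7 -1.06
.5857,-.2762,.14 [-74.4, 389.1, -103.8] 0
```

Emit:
apply_moves:
  motion:
    - [[0,0,-10,0,0,0,255],[0,0,-35,0,0,0,255],[0,0,-65,0,0,0,255],[-1,5,-92,0,0,0,255],[-4,20,-104,0,0,0,255],[-9,48,-104,0,0,0,255],[-16,83,-104,0,0,0,255],[-23,120,-104,0,0,0,255],[-30,158,-104,0,0,0,255],[-37,196,-104,0,0,0,255]]

```text
t: 25.37
ee_pos: [0.5997, -0.0823, 0.1401]
ee_rot: [[0.994, 0.114, -0.0], [0.114, -0.994, -0.0], [-0.0, -0.0, -1.0]]
contact_force: [0.8, -0.6, -1.1]
width: 0.57
gripper_force: 25.0
```

```bash
python3 g.py .5866,-.2762,.14
```

```text
t 25.37 p [ 0.5997 -0.0823  0.1401] psi -83.5 zax [-0. -0. -1.] w 0.57 gf 25.0 j7 -0.84
.5866,-.2762,.14 [-35.1, 191.2, 0.1] 0
```

Emit:
apply_moves:
  motion:
    - [[-7,36,0,0,0,0,255],[-14,72,0,0,0,0,255],[-20,108,0,0,0,0,255],[-26,142,0,0,0,0,255],[-31,169,0,0,0,0,255],[-34,185,0,0,0,0,255],[-35,191,0,0,0,0,255],[-35,191,0,0,0,0,255],[-35,191,0,0,0,0,255]]

```text
t: 26.12
ee_pos: [0.5874, -0.2734, 0.1398]
ee_rot: [[0.994, 0.113, -0.0], [0.113, -0.994, 0.001], [-0.0, -0.001, -1.0]]
contact_force: [0.1, 0.5, -1.6]
width: 0.571
gripper_force: 25.0
```

```bash
python3 - <<'E'
from wf import *
run([("brush_pot",(.586,-.276),.112,[0],None),("round_stand",(.5855,-.2765),0,[0],0)])
E
python3 g.py .5866,-.2762,.0463
```

```text
brush_pot [ 0.5873 -0.2731 -0.0056  0.0642]
round_stand [ 0.5858 -0.2752  0.1301  0.0149]
t 26.27 p [ 0.588  -0.2722  0.1398] psi -83.4 zax [-0.     0.001 -1.   ] w 0.568 gf 25.0 j7 -0.57
.5866,-.2762,.0463 [-1.8, 3.8, 93.5] 0
```

Emit:
apply_moves:
  motion:
    - [[-2,3,12,0,0,0,255],[-2,3,35,0,0,0,255],[-2,3,60,0,0,0,255],[-2,3,78,0,0,0,255],[-2,3,87,0,0,0,255],[-2,3,91,0,0,0,255],[-2,3,92,0,0,0,255],[-2,3,92,0,0,0,255],[-2,3,92,0,0,0,255]]

```text
t: 27.02
ee_pos: [0.5864, -0.2774, 0.0489]
ee_rot: [[0.994, 0.114, 0.001], [0.114, -0.994, -0.001], [0.001, 0.001, -1.0]]
contact_force: [-0.2, -0.9, -0.1]
width: 0.572
gripper_force: 25.0
```

```bash
python3 g.py .5866,-.2762,.0463
```

```text
t 27.02 p [ 0.5864 -0.2774  0.0489] psi -83.5 zax [ 0.001 -0.001 -1.   ] w 0.572 gf 25.0 j7 -0.49
.5866,-.2762,.0463 [0.3, -1.1, 2.6] 0
```

Emit:
apply_moves:
  motion:
    - [[0,0,1,0,0,0,255],[0,0,2,0,0,0,255],[0,0,2,0,0,0,255],[0,0,2,0,0,0,0],[0,0,2,0,0,0,0],[0,0,2,0,0,0,0],[0,0,2,0,0,0,0],[0,0,-10,0,0,0,0],[0,0,-45,0,0,0,0],[0,0,-85,0,0,0,0]]

```text
t: 27.85
ee_pos: [0.5846, -0.2768, 0.1332]
ee_rot: [[0.994, 0.113, -0.004], [0.113, -0.994, 0.0], [-0.003, -0.001, -1.0]]
contact_force: [1.7, 0.2, 0.1]
width: 0.993
gripper_force: 0.0
```

Emit:
apply_moves:
  motion:
    - [[0,0,-40,0,0,0,0],[0,0,-60,0,0,0,0],[0,0,-60,0,0,0,0]]

```text
t: 28.1
ee_pos: [0.5874, -0.2787, 0.1987]
ee_rot: [[0.994, 0.113, 0.006], [0.113, -0.994, -0.002], [0.006, 0.003, -1.0]]
contact_force: [0.1, 0.2, 0.3]
width: 1.0
gripper_force: 0.0
```

```bash
python3 - <<'E'
from wf import *
run([("brush_pot",(.5857,-.2762),.018,[0],None),("round_stand",(.5857,-.2762),0,[0],0)])
run([("seal_block",(.46,-.0624),.018,[-.237],None),("paperweight",(.441,.325),.018,[.112],None)],"scene")
f=robot.grab_frame("scene");cv2.imwrite("pics/s9.png",f["color"])
E
python3 g.py
```

```text
brush_pot [ 0.5854 -0.277   0.1238  0.0339]
round_stand none
seal_block [ 0.4638 -0.0635 -0.2093  0.07  ]
paperweight [0.4417 0.3256 0.0509 0.1671]
t 28.45 p [ 0.5855 -0.2769  0.1921] psi -83.5 zax [-0.002  0.    -1.   ] w 1.001 gf 0.0 j7 -0.6
```

View pics/s9.png

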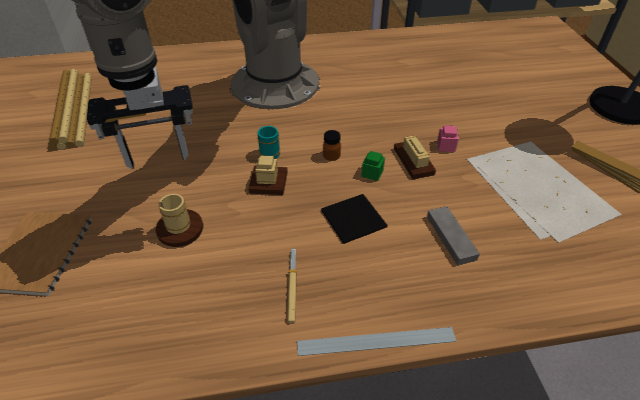

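The final view shows the pot at (175,215) on the round disc, the block at (266,170) on the square stand and the paperweight at (416,152) on the long stand. The mat at (354,218) is empty, the bystanders have not moved and the arm is clear.

```bash
python3 -c "
from station import robot
print(robot.sign_off())"
```

```text
the job is handed in; nothing more can be done
None
```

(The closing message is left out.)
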